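# Clamp a rosette to its frame rail

### The job

The dark wooden rosette is being glued onto its light frame rail. With the red-handled clamp that stands over it, slide the jaw firmly down the bar until its pad sits on the rosette and the jaw tilts and binds; then screw the red handle clockwise (seen from above), about a quarter turn, until it is tight, and let go. Leave the green-handled clamp as it is, and do not shift the rosette or the rail.

Things in the scene. Friction and masses are not known exactly. Their poses are not given: they have to be found in the camera images.
- red: The red-handled bar clamp, fixed to the bench: a dark steel foot plate 225 x 90 x 12 mm, a steel bar 26 x 12 mm standing upright on it to 187 mm above the bench, and a grey jaw on the bar. Origin on the bar's axis at bench level, z up; the jaw's arm reaches from the bar along this body's -x, and the screw spindle stands 140 mm from the bar's axis. The clamp is turned by a varying yaw.
- red_press (a point): Middle of the top face of a black thumb plate (36 mm along the arm, 44 mm across) on the red jaw's arm, 62 mm from the bar's axis: the place to push the jaw down with closed fingers. Its axes: -x along the arm from bar to spindle, z up. 6 mm above the arm. Free: 39 mm to the jaw's head, 49 mm to the handle; the handle's top is 49 mm above the plate, the bar's top 15 to 75 mm above it.
- red_grip (a point): Centre of the red plastic handle of the red clamp, on the vertical screw axis: an upright paddle 58 mm long (its own x axis) by 16 mm thick (its y axis) by 34 mm high, centre 38.5 mm above the top of the jaw arm. Pinch it across the thickness from above and turn it clockwise seen from above. It turns with 0.06 to 0.12 N m.
- red_jaw (a joint): How far the red jaw has slid down the bar, m (0 = top). It stays where it is left; about 3 N moves it. At about 0.055 the level jaw's pad meets the rosette's top, 58 mm above the bench (thumb plate then at 119 mm); more push on the thumb plate, rising to 12 to 20 N, carries the jaw 3 to 5 mm further while its nose stays up, and it binds there.
- red_tilt (a joint): Tilt of the red jaw, rad: 0 = level (it rests there by its weight), grows as the nose with the pad is lifted relative to the bar end; a little elastic, it binds on the bar at about 0.025 and reaches 0.03 to 0.045 when screwed tight.
- red_screw (a joint): Turn of the red handle, rad: 0 at the start, grows clockwise from above up to 3.2; each radian drives the pad 2.5 mm out, downward. It does not unscrew by itself. After the jaw has bound, 1.3 to 1.5 rad makes it tight (about 15 to 20 N at the pad).
- rosette: Loose dark wooden turned rosette, 60 mm across and 18 mm high with a flat top 46 mm across, lying on the rail under the pad of the red clamp. Origin at the centre of its underside, 40 mm above the bench.
- rail: Loose light wooden frame rail 210 mm long (its y axis), 50 mm wide and 28 mm high, lying across the foot plate of the red clamp. Origin at the centre of its underside, 12 mm above the bench.
- green_grip (a point): Centre of the green handle of the bystander clamp, otherwise the same as the red one; nothing lies under it. Leave it alone.
Things that resemble listed ones, but are neither listed nor needed, are in the scene too. There is more than one size of the rosette; the job needs the larger. Leave any turquoise look-alike of the red alone.

How it is judged:
On the way:
1. the red jaw has been slid down onto the rosette and tilts on its bar, before the handle is turned (value of joint red_jaw above 0.05 m and value of joint red_tilt above 0.012 rad and value of joint red_screw below 0.3 rad), for 0.2 s.
At the end, for the whole second after the job is handed in: The red clamp presses the rosette onto the rail with more than 8 N, its jaw tilted (over 0.012 rad) and its handle turned clockwise by more than 0.6 rad; rosette flat on the rail (within 0.1 rad), rosette and rail at rest within 12 mm of where they began (contact force between red and rosette above 8 N and value of joint red_tilt above 0.012 rad and value of joint red_screw above 0.6 rad and z of rosette in the frame of rail above 0.023 m and angle between rosette's own z axis and vertical below 0.1 rad and distance of each of rosette, rail from where it was at the start of the episode below 0.012 m and linear speed of rosette below 0.02 m/s); the robot touches nothing.
It fails at once if the green-handled clamp is moved: its handle displaced by more than 10 mm (distance of green_grip from where it was at the start of the episode above 0.01 m).
It fails at once if the rosette is shifted by more than 15 mm (distance of rosette from where it was at the start of the episode above 0.015 m).
It also fails if it takes over 48 s, if anything falls off the work surface, if the arm or the gripper's body presses on something with over 40 N, if the wrist force passes 120 N, or if a joint passes its speed limit or range.

### The arm

A 6-joint arm with a two-finger parallel gripper is mounted at the origin on the work surface. World frame = base frame: x ahead of the robot, y to its left, z up, the work surface at z = 0. Lengths are in m, angles in rad, forces in N, time in s.
With the tool pointing down it reaches from about 0.275 to 1 m from the base axis. Payload 8.4 kg.
Tool frame: the origin (TCP) lies midway between the tips of the shut fingers; the grasp point (between the pads) lies 19 mm behind it; z points along the fingers, y is the line along which they close (so a half turn about z gives the same grasp; the last joint's range is limited). The gripper opens to 85 mm and grips with 20 to 120 N. Pads are 22 mm wide; open, the fingers measure 114 mm over their backs; the gripper's body (76 mm by 85 mm) begins 54 mm behind the grasp point. The pads swing forward as they close: fully open they stand 13 mm farther back than shut.
Start: joints at [1.22, 0.353, 1.633, -0, 1.155, -0.002], TCP at [0.214, 0.587, 0.231] pointing down, gripper open.
Joint ranges: [-2.63, 2.63], [-0.92, 2.1], [0.06, 2.66], [-1.3, 4.44], [0, 2.69], [-3.02, 3.02]. Speed limits (rad/s): [2.22, 2.22, 2.79, 3.14, 3.14, 3.14].

### API

Orientations are given as a rotation vector (axis times angle).
In Python, from station import arm gives the robot as it stands. The module is installed in compiled form; this text tells all that it offers.
- The arm moves only by the tool apply_moves, never from a script. Its argument "steps" is a list of rows, each a list of 2 entries, a list of its own where there are three numbers: the shift along the world's x, y, z each as a share of 400 mm, from -1 to 1, then the turn, a rotation vector about the world's x, y, z each as a share of 120 degrees, from -1 to 1. A call has 1 to 12 rows; each row shifts and turns the commanded pose from where the row before left it; what a row does not reach is not made up. A row lasts 1/12 s, in which the tool goes at most 41.7 mm and 7.16 degrees, less where a joint would pass 70% of its speed; a pose out of reach is approached as far as the arm can. A call with a number of a shift or a turn outside -1 to 1 is refused whole. A call with a gripper value outside its range is refused whole. "jaw" is the opening, from 0 (shut) to 1 (fully open), set as the call begins (left out, the last holds). The fingers move at their own pace and stop on an object; "newtons" is the grip in N (left out, the last holds). Time passes only in rows, so rows that do not move let the fingers close. It gives the time, the measured TCP pose, the force, the opening and the grip force at its end, in the units of the state.
- arm.get_obs(): the state, without advancing time (a new reading comes with each control period).
- arm.camera(name): name is "side" or "top" or "wrist"; returns the picture (400x640x3 uint8, red, green, blue); there is no depth.
- arm.camera_params(name): a dict with "mtx" (3x3 intrinsics, pixels), "dist_coeffs" ([k1, k2, p1, p2, k3] as OpenCV has them; the pictures are not rectified), "R" (3x3) and "t" (3): a world point X has camera coordinates R X + t. Camera axes: x right, y down, z forward; pixel columns grow to the right and rows downward; lengths in m; the calibration is good to about 2 mm. A picture is of the moment at which its call begins: read the wrist's pose just before it. camera_params takes no time and is no camera call; for the wrist camera it gives the pose at the moment of the call.
- arm.sign_off(): hands the job in; it is judged then, once.
The state is a dict: "time": time; "qpos": joint angles; "joint_velocities": joint speeds; "joint_efforts": joint torques, N m; "position": TCP position; "ee_rot": TCP orientation; "contact_force": force on the tool from outside, world axes, zero at the start; "ft_torque": the same for the moment, N m; "grip_width": finger opening in m; "grip_force": force on a finger pad.
Only numpy, scipy, OpenCV 4.12 (cv2) and the standard library are available. Lean on these libraries where they do the work, as an engineer would, in place of code of your own. Each camera call takes 0.05 s, during which the arm holds its last target. There are 200 camera calls.

## Working session

There is one attempt and no reset: what is moved stays moved. The work goes in short steps, Python scripts to look and compute and a tool call to move; the robot and the scene stay as the last step left them, time stands still between calls to the robot, and variables do not carry over. Pictures are saved under pics/ and viewed, at most 10 in all, crops included, and the job is handed in when it is done.

Besides the shell and the picture viewer there is one more tool, called in YAML: its name, and indented under it one key for each argument. apply_moves: Moves the arm, as the interface text tells. Shift numbers are shares of 400 mm and turn numbers shares of 120 degrees, none past 1 either way. Its arguments: {"type":"object","properties":{"steps":{"type":"array","items":{"type":"array"}},"jaw":{"type":"number"},"newtons":{"type":"number"}},"required":["steps"]}

```bash
mkdir -p pics; python3 - <<'E'
from station import arm
import cv2
o=arm.get_obs();print(o['position'],o['ee_rot'],o['time'])
for n in("top","side"):
    im=arm.camera(n);cv2.imwrite(f"pics/{n}0.png",im[:,:,::-1])
    p=arm.camera_params(n);print(n,p)
E
```

```text
[0.21342152 0.58690749 0.23054426] [-5.45057449e-01 -3.09369020e+00  2.20657056e-03] 0.0
top {'mtx': array([[502.80123608,   0.        , 318.37424204],
       [  0.        , 502.80123608, 197.48133388],
       [  0.        ,   0.        ,   1.        ]]), 'dist_coeffs': array([-0.05618745,  0.        ,  0.        ,  0.        ,  0.        ]), 'R': array([[ 1.74972487e-04, -9.99895211e-01,  1.44753385e-02],
       [-9.87077967e-01, -2.49223068e-03, -1.60221333e-01],
       [ 1.60240620e-01, -1.42602534e-02, -9.86974969e-01]]), 't': array([-0.04247122,  0.52591765,  1.06518014])}
side {'mtx': array([[440.95633015,   0.        , 328.47867292],
       [  0.        , 440.95633015, 208.03915658],
       [  0.        ,   0.        ,   1.        ]]), 'dist_coeffs': array([-0.05579552,  0.        ,  0.        ,  0.        ,  0.        ]), 'R': array([[ 0.99271187, -0.12047542,  0.00296937],
       [-0.08180189, -0.69172828, -0.71750988],
       [ 0.0884963 ,  0.71203768, -0.69654199]]), 't': array([-0.53004616,  0.11295022,  0.9695059 ])}
```

View pics/top0.png

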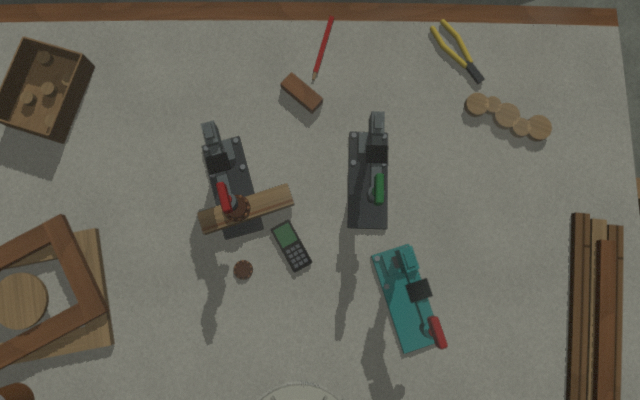

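View pics/side0.png

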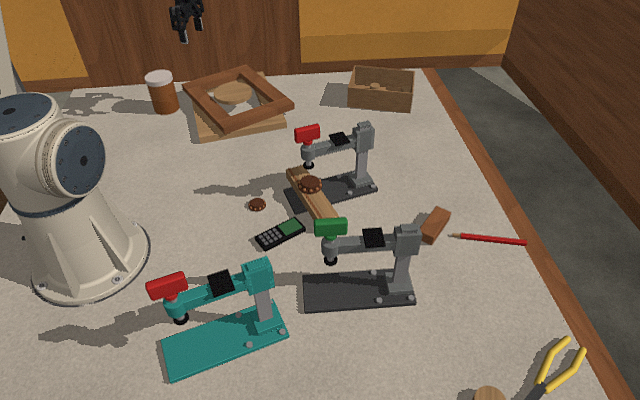

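```bash
python3 - <<'E'
import cv2,numpy as np
a=cv2.imread("pics/top0.png")[110:245,185:305];b=cv2.imread("pics/side0.png")[110:230,270:390]
cv2.imwrite("pics/c1.png",np.hstack([cv2.resize(a,(480,540),interpolation=cv2.INTER_CUBIC)*1]))
cv2.imwrite("pics/c2.png",cv2.resize(b,(600,600),interpolation=cv2.INTER_CUBIC))
E
```

```text
(no output)
```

View pics/c1.png

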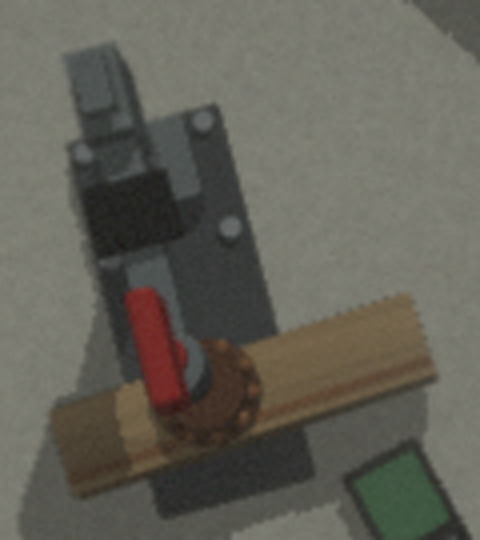

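View pics/c2.png

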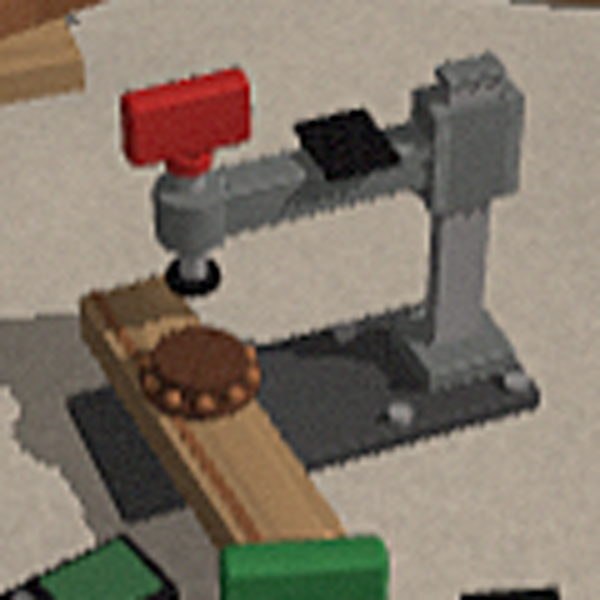

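```bash
cat > h.py <<'E'
import numpy as np,cv2
from station import arm
from scipy.optimize import least_squares
P={n:arm.camera_params(n) for n in("top","side")}
def proj(n,X):
    p=P[n];return cv2.projectPoints(np.atleast_2d(np.array(X,float)),cv2.Rodrigues(p['R'])[0],p['t'],p['mtx'],p['dist_coeffs'])[0][:,0]
E
python3 - <<'E'
from h import *
f=lambda c,k,o:(np.array(c)+.5)/k-.5+o
T=lambda c:('top',f(c,4,[185,110]));S=lambda c:('side',f(c,5,[270,110]))
# v: x,y,yaw,zp,a,rx(body x of rosette),ry
def pts(v):
    x,y,w,zp,a,rx,ry=v
    L=[([-.062,0,zp],T((132,212))),([-.062,0,zp],S((348,143))),([0,0,.187],T((96,80))),([0,0,.187],S((473,72))),
    ([-.14,0,zp+.049],T((151,350))),([-.14,0,zp+.049],S((187,83))),
    ([.225-a,-.045,.012],T((218,104))),([-a,-.045,.012],T((315,478))),([-a,.045,.012],T((160,518))),
    ([-a,-.045,.012],S((130,520))),([-a,.045,.012],S((68,400))),([.225-a,-.045,.012],S((540,400))),
    ([rx,ry,.058],S((203,358)))]
    out=[]
    for b,(n,u) in L:
        c,s=np.cos(w),np.sin(w);X=[x+c*b[0]-s*b[1],y+s*b[0]+c*b[1],b[2]]
        out.append(proj(n,X)[0]-u)
    return np.array(out)
r=least_squares(lambda v:pts(v).ravel(),[.6,.2,.2,.174,.17,-.14,0],loss='soft_l1')
print(r.x.round(4));print(pts(r.x).round(1).tolist())
v=r.x;c,s=np.cos(v[2]),np.sin(v[2])
for d in(-.062,-.14):print(v[0]+c*d,v[1]+s*d)
# handle direction top view: ends of top face
def back(n,u,z):
    p=P[n];q=cv2.undistortPoints(np.array([[u]],float),p['mtx'],p['dist_coeffs'])[0,0];C=-p['R'].T@p['t'];d=p['R'].T@[*q,1];return C+d*(z-C[2])/d[2]
A=back('top',f((140,292),4,[185,110]),v[3]+.049);B=back('top',f((166,408),4,[185,110]),v[3]+.049)
print(A,B,np.linalg.norm(A-B),np.degrees(np.arctan2(*(A-B)[1::-1])),np.degrees(v[2]))
A=back('side',f((127,97),5,[270,110]),v[3]+.049);B=back('side',f((247,75),5,[270,110]),v[3]+.049)
print(A,B,np.degrees(np.arctan2(*(B-A)[1::-1])))
print(arm.get_obs()['position'])
E
```

```text
[ 0.6365  0.1755  0.267   0.1649  0.1952 -0.1361 -0.002 ]
[[0.1, -0.6], [-0.5, -0.4], [-0.2, 0.0], [-0.7, 0.1], [0.3, -1.6], [-0.6, 0.8], [0.5, -0.7], [0.2, -0.5], [-0.1, -0.1], [-1.7, -1.0], [-0.8, -0.1], [0.1, -0.4], [0.0, -0.0]]
0.5766840218826963 0.1591587087657323
0.5014484947545618 0.13857678811308835
[0.525802   0.1450184  0.21391389] [0.47125995 0.13125776 0.21391389] 0.05625114268240034 14.159889796794225 15.299865018903416
[0.47612201 0.13385327 0.21391389] [0.52980889 0.14475924 0.21391389] 11.4828331153218
[0.21347966 0.58696044 0.23061627]
```

apply_moves:
  steps:
    - [[0,0,0.09],[0,0,0]]
    - [[0,0,0.09],[0,0,0]]
    - [[0.06,-0.0715,0],[0,0,0.0183]]
    - [[0.06,-0.0715,0],[0,0,0.0183]]
    - [[0.06,-0.0715,0],[0,0,0.0183]]
    - [[0.06,-0.0715,0],[0,0,0.0183]]
    - [[0.06,-0.0715,0],[0,0,0.0183]]
    - [[0.06,-0.0715,0],[0,0,0.0183]]
    - [[0.06,-0.0715,0],[0,0,0.0183]]
    - [[0.06,-0.0715,0],[0,0,0.0183]]
    - [[0.06,-0.0715,0],[0,0,0.0183]]
    - [[0.06,-0.0715,0],[0,0,0.0183]]
  jaw: 0

```text
time: 1.1
position: [0.4543, 0.2996, 0.3031]
ee_rot: [0.057, -3.141, 0.0]
contact_force: [0.5, 0.2, 0.3]
grip_width: -0.0002
grip_force: 0.0
```

apply_moves:
  steps:
    - [[0.06,-0.0715,0],[0,0,0.0183]]
    - [[0.06,-0.0715,0],[0,0,0.0183]]
    - [[0.06,-0.0715,0],[0,0,0.0183]]
    - [[0.06,-0.0715,0],[0,0,0.0183]]
    - [[0.06,-0.0715,0],[0,0,0.0183]]
    - [[0,0,0],[0,0,0]]
    - [[0,0,0],[0,0,0]]
    - [[0,0,0],[0,0,0]]

```text
time: 1.77
position: [0.5732, 0.1583, 0.3028]
ee_rot: [0.352, -3.121, -0.0]
contact_force: [-0.3, 0.2, 0.4]
grip_width: 0.0
grip_force: 0.0
```

```bash
python3 - <<'E'
from h import *
o=arm.get_obs();print(o['time'],o['position'],o['ee_rot'],o['qpos'])
R=cv2.Rodrigues(o['ee_rot'])[0];print(np.degrees(np.arctan2(R[1,0],R[0,0])),R[:,2])
p=arm.camera_params('wrist');im=arm.camera('wrist');cv2.imwrite("pics/w1.png",im[:,:,::-1]);np.save('w1.npy',p,allow_pickle=True)
P['wrist']=p
w=.267
for b in([-.062,0,.165],[0,0,.187],[-.14,0,.214]):
    print(proj('wrist',[.6365+np.cos(w)*b[0],.1755+np.sin(w)*b[0],b[2]]))
E
```

```text
1.7667 [0.57317494 0.1583412  0.30278218] [ 3.52339926e-01 -3.12055502e+00 -3.86402773e-04] [ 2.66760787e-01  2.47107383e-01  1.61797809e+00  4.48177276e-04
  1.27766437e+00 -1.52903170e+00]
-167.116090908536 [-1.22933689e-03  1.08846273e-04 -9.99999238e-01]
[[316.86134048 189.46653183]]
[[319.65306372 259.17216985]]
[[312.43620518 104.09966923]]
```

View pics/w1.png

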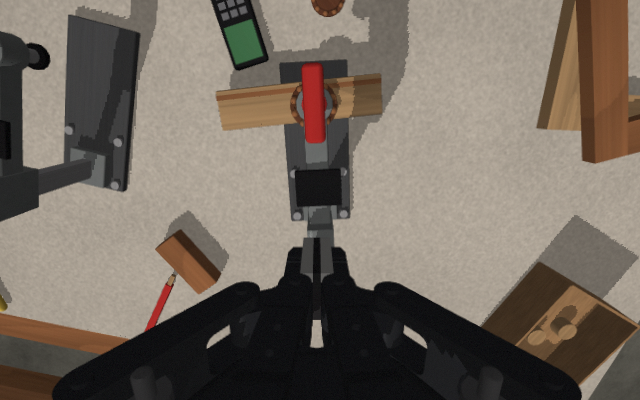

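apply_moves:
  steps:
    - [[0,0,-0.075],[0,0,0]]
    - [[0,0,-0.075],[0,0,0]]
    - [[0,0,-0.075],[0,0,0]]
    - [[0,0,-0.05],[0,0,0]]
    - [[0,0,-0.02],[0,0,0]]
    - [[0,0,-0.01],[0,0,0]]
    - [[0,0,-0.01],[0,0,0]]
    - [[0,0,-0.01],[0,0,0]]
    - [[0,0,-0.01],[0,0,0]]
    - [[0,0,0],[0,0,0]]

```text
time: 2.65
position: [0.5737, 0.1585, 0.1694]
ee_rot: [-0.355, 3.121, 0.0]
contact_force: [-0.1, 0.7, -0.3]
grip_width: 0.0001
grip_force: 0.0
```

apply_moves:
  steps:
    - [[0,0,-0.01],[0,0,0]]
    - [[0,0,-0.01],[0,0,0]]
    - [[0,0,-0.01],[0,0,0]]
    - [[0,0,-0.01],[0,0,0]]
    - [[0,0,-0.01],[0,0,0]]
    - [[0,0,-0.01],[0,0,0]]
    - [[0,0,-0.005],[0,0,0]]
    - [[0,0,0],[0,0,0]]

```text
time: 3.32
position: [0.5735, 0.1583, 0.1427]
ee_rot: [0.354, -3.121, 0.0]
contact_force: [0.6, -0.3, 0.9]
grip_width: 0.0001
grip_force: 0.5
```

apply_moves:
  steps:
    - [[0,0,-0.01],[0,0,0]]
    - [[0,0,-0.01],[0,0,0]]
    - [[0,0,-0.01],[0,0,0]]
    - [[0,0,-0.01],[0,0,0]]
    - [[0,0,-0.01],[0,0,0]]
    - [[0,0,0],[0,0,0]]

```text
time: 3.82
position: [0.5732, 0.1583, 0.1223]
ee_rot: [0.354, -3.121, 0.0]
contact_force: [0.4, 0.2, 1.7]
grip_width: -0.0001
grip_force: 0.4
```

apply_moves:
  steps:
    - [[0,0,-0.005],[0,0,0]]
    - [[0,0,-0.0025],[0,0,0]]
    - [[0,0,-0.0025],[0,0,0]]

```text
time: 4.07
position: [0.5735, 0.1583, 0.1193]
ee_rot: [0.354, -3.121, 0.0]
contact_force: [-1.4, -0.5, 5.3]
grip_width: 0.0002
grip_force: 2.9
```

apply_moves:
  steps:
    - [[0,0,-0.0025],[0,0,0]]
    - [[0,0,-0.0025],[0,0,0]]
    - [[0,0,0],[0,0,0]]

```text
time: 4.32
position: [0.5738, 0.1584, 0.1179]
ee_rot: [-0.354, 3.121, 0.0]
contact_force: [-1.7, -1.2, 6.6]
grip_width: -0.0002
grip_force: 3.4
```

apply_moves:
  steps:
    - [[0,0,-0.0025],[0,0,0]]
    - [[0,0,0],[0,0,0]]

```text
time: 4.48
position: [0.574, 0.1585, 0.1172]
ee_rot: [-0.354, 3.121, 0.0]
contact_force: [-1.8, 0.0, 10.1]
grip_width: 0.0
grip_force: 4.9
```

apply_moves:
  steps:
    - [[0,0,-0.0025],[0,0,0]]
    - [[0,0,0],[0,0,0]]
    - [[0,0,0],[0,0,0]]

```text
time: 4.73
position: [0.5741, 0.1585, 0.1167]
ee_rot: [-0.354, 3.12, 0.0]
contact_force: [-2.4, -0.5, 13.7]
grip_width: 0.0001
grip_force: 6.7
```

apply_moves:
  steps:
    - [[0,0,-0.0025],[0,0,0]]
    - [[0,0,0],[0,0,0]]
    - [[0,0,0],[0,0,0]]

```text
time: 4.98
position: [0.5742, 0.1585, 0.1162]
ee_rot: [-0.354, 3.12, 0.0]
contact_force: [-3.8, -1.5, 17.8]
grip_width: -0.0001
grip_force: 9.1
```

apply_moves:
  steps:
    - [[0,0,-0.002],[0,0,0]]
    - [[0,0,0],[0,0,0]]
    - [[0,0,0],[0,0,0]]

```text
time: 5.23
position: [0.5743, 0.1585, 0.1159]
ee_rot: [-0.354, 3.12, 0.0]
contact_force: [-5.5, -2.0, 23.4]
grip_width: -0.0002
grip_force: 11.5
```

apply_moves:
  steps:
    - [[0,0,-0.0005],[0,0,0]]
    - [[0,0,0.01],[0,0,0]]
    - [[0,0,0.06],[0,0,0]]
    - [[0,0,0.09],[0,0,0]]
    - [[0,0,0.09],[0,0,0]]
    - [[0,0,0.04],[0,0,0]]
    - [[-0.06,-0.016,0],[0,0,0]]
    - [[-0.06,-0.016,0],[0,0,0]]
    - [[-0.06,-0.016,0],[0,0,0]]
    - [[0,0,0],[0,0,0]]
    - [[0,0,0],[0,0,0]]
    - [[0,0,0],[0,0,0]]

```text
time: 6.23
position: [0.5023, 0.1394, 0.2296]
ee_rot: [-0.354, 3.12, 0.0]
contact_force: [0.2, 0.3, -0.4]
grip_width: -0.0
grip_force: 0.0
```

apply_moves:
  steps:
    - [[0,0,0],[0,0,0]]
    - [[0,0,0],[0,0,0]]
    - [[0,0,0],[0,0,0]]
    - [[0,0,0],[0,0,0]]
  jaw: 1

```text
time: 6.57
position: [0.502, 0.1393, 0.2291]
ee_rot: [0.354, -3.121, 0.0]
contact_force: [0.4, 0.8, -0.0]
grip_width: 0.0483
grip_force: 0.0
```

```bash
python3 - <<'E'
from h import *
o=arm.get_obs();print(o['time'],o['position'],o['grip_width'])
R=cv2.Rodrigues(o['ee_rot'])[0];print(np.degrees(np.arctan2(R[1,0],R[0,0])))
p=arm.camera_params('wrist');im=arm.camera('wrist');P['wrist']=p
s=arm.camera('side')
cv2.imwrite("pics/w2.png",np.hstack([cv2.resize(im,(400,250)),cv2.resize(s[110:230,270:390],(400,400))[:250]])[:,:,::-1] if 0 else np.vstack([im,cv2.copyMakeBorder(cv2.resize(s[130:220,270:390],(266,200)),0,0,0,374,0)])[:,:,::-1])
print(proj('wrist',[[.502,.139,.165],[.502+.029*.974,.139+.029*.225,.165],[.502-.029*.974,.139-.029*.225,.165]]))
E
```

```text
6.5667 [0.50195625 0.13926345 0.22906682] 0.04825498987158335
-167.04682416960858
[[316.68574497 212.42885803]
 [316.7189004  249.09449371]
 [316.64961367 172.75818532]]
```

View pics/w2.png

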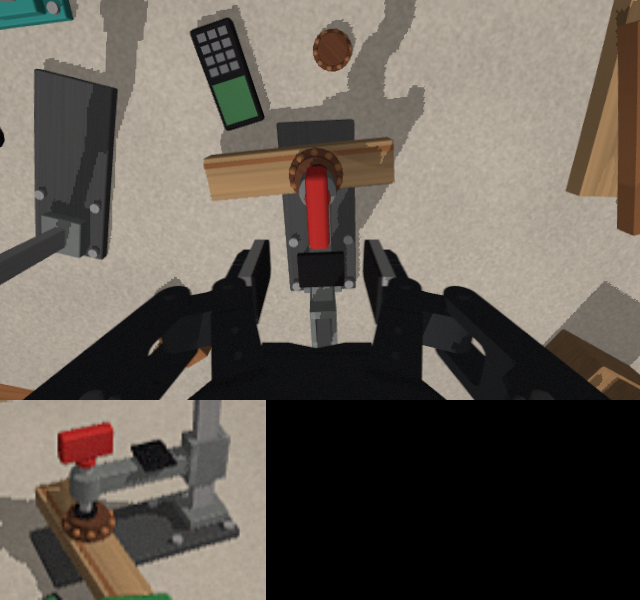

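The jaw now sits on the rosette. In the wrist picture the handle spans (317,166) to (318,248), and its predicted centre is (317,212), so the tool is aligned with it. Next I descend and grip.

apply_moves:
  steps:
    - [[0,0,0],[0,0,0]]
    - [[0,0,0],[0,0,0]]
    - [[0,0,-0.06],[0,0,0]]
    - [[0,0,-0.07],[0,0,0]]
    - [[0,0,-0.07],[0,0,0]]
    - [[0,0,-0.0425],[0,0,0]]
    - [[0,0,0],[0,0,0]]
  jaw: 1

```text
time: 7.25
position: [0.4992, 0.1385, 0.129]
ee_rot: [0.354, -3.116, 0.001]
contact_force: [-1.0, -0.1, 0.5]
grip_width: 0.0856
grip_force: 0.0
```

apply_moves:
  steps:
    - [[0,0,0],[0,0,0]]
    - [[0,0,0],[0,0,0]]
    - [[0,0,0],[0,0,0]]
    - [[0,0,0],[0,0,0]]
    - [[0,0,0],[0,0,0]]
    - [[0,0,0],[0,0,0]]
    - [[0,0,0],[0,0,0]]
    - [[0,0,0],[0,0,0]]
  jaw: 0
  newtons: 30

```text
time: 7.92
position: [0.5021, 0.1396, 0.1337]
ee_rot: [-0.354, 3.12, 0.001]
contact_force: [-3.1, 1.7, 11.4]
grip_width: 0.0157
grip_force: 56.1
```

apply_moves:
  steps:
    - [[0,0,0.003],[0,0,0]]
    - [[0,0,0],[0,0,0]]
    - [[0,0,0],[0,0,0]]

```text
time: 8.17
position: [0.5019, 0.1395, 0.134]
ee_rot: [-0.354, 3.121, 0.001]
contact_force: [-0.5, 1.9, 4.4]
grip_width: 0.0154
grip_force: 50.2
```

apply_moves:
  steps:
    - [[0,0,0.001],[0,0,-0.033]]
    - [[0,0,0],[0,0,-0.033]]
    - [[0,0,0],[0,0,-0.033]]
    - [[0,0,0],[0,0,-0.033]]
    - [[0,0,0],[0,0,-0.033]]
    - [[0,0,0],[0,0,-0.033]]
    - [[0,0,0],[0,0,-0.033]]
    - [[0,0,0],[0,0,-0.033]]
    - [[0,0,0],[0,0,-0.033]]
    - [[0,0,0],[0,0,-0.033]]
    - [[0,0,0],[0,0,0]]

```text
time: 9.08
position: [0.5022, 0.1392, 0.134]
ee_rot: [0.728, 3.055, 0.0]
contact_force: [3.9, 1.9, -1.3]
grip_width: 0.0157
grip_force: 45.7
```

```bash
python3 - <<'E'
from h import *
o=arm.get_obs();R=cv2.Rodrigues(o['ee_rot'])[0];print(np.degrees(np.arctan2(R[1,0],R[0,0])),o['ft_torque'],o['contact_force'],o['qpos'])
E
```

```text
153.2012736229886 [-0.36280129 -0.20329978  0.05554158] [ 3.85550799  1.91517419 -1.29388998] [ 2.67753043e-01  3.12813106e-01  1.94246553e+00 -5.61252967e-04
  8.85224765e-01 -8.34962397e-01]
```

apply_moves:
  steps:
    - [[0,0,0],[0,0,-0.033]]
    - [[0,0,0.0005],[0,0,-0.033]]
    - [[0,0,0],[0,0,-0.033]]
    - [[0,0,0.0005],[0,0,-0.033]]
    - [[0,0,0],[0,0,-0.033]]
    - [[0,0,0.0005],[0,0,-0.033]]
    - [[0,0,0],[0,0,-0.033]]
    - [[0,0,0.0005],[0,0,-0.033]]
    - [[0,0,0],[0,0,-0.033]]
    - [[0,0,0.0005],[0,0,-0.033]]
    - [[0,0,0],[0,0,0]]

```text
time: 10.0
position: [0.5026, 0.1393, 0.1342]
ee_rot: [1.718, 2.629, 0.001]
contact_force: [8.8, 4.3, -12.7]
grip_width: 0.0157
grip_force: 46.0
```

```bash
python3 - <<'E'
from h import *
o=arm.get_obs();R=cv2.Rodrigues(o['ee_rot'])[0];print(np.degrees(np.arctan2(R[1,0],R[0,0])),o['ft_torque'],o['contact_force'],o['qpos'])
E
```

```text
113.67554087230833 [-0.14373763 -0.55340515  0.04794208] [  8.81679805   4.27252924 -12.68462409] [ 2.67789573e-01  3.12801978e-01  1.94186895e+00 -3.75300668e-04
  8.85419455e-01 -1.45189598e-01]
```

apply_moves:
  steps:
    - [[0.001,0.0005,-0.002],[0,0,0]]
    - [[0.001,0.0005,-0.001],[0,0,-0.02]]
    - [[0,0,0],[0,0,-0.02]]
    - [[0,0,0],[0,0,0]]
    - [[0,0,0],[0,0,0]]

```text
time: 10.42
position: [0.5028, 0.1395, 0.1339]
ee_rot: [1.821, 2.559, 0.0]
contact_force: [3.9, 1.6, 2.1]
grip_width: 0.0156
grip_force: 50.4
```

```bash
python3 - <<'E'
from h import *
o=arm.get_obs();R=cv2.Rodrigues(o['ee_rot'])[0];print(np.degrees(np.arctan2(R[1,0],R[0,0])),o['ft_torque'],o['contact_force'],o['qpos'])
E
```

```text
109.12390593239304 [-0.63054702  0.45037837  0.04296186] [3.94132773 1.62384988 2.13805644] [ 2.68016413e-01  3.14063510e-01  1.94076509e+00 -4.11781210e-04
  8.86198806e-01 -6.54985040e-02]
```

apply_moves:
  steps:
    - [[0,0,0],[0,0,0]]
    - [[0,0,0],[0,0,0]]
    - [[0,0,0],[0,0,0]]
    - [[0,0,0],[0,0,0]]
    - [[0,0,0],[0,0,0]]
    - [[0,0,0],[0,0,0]]
  jaw: 0.5

```text
time: 10.92
position: [0.5021, 0.1395, 0.1335]
ee_rot: [-1.825, -2.557, 0.001]
contact_force: [0.4, 0.2, 1.2]
grip_width: 0.0425
grip_force: 0.0
```

apply_moves:
  steps:
    - [[0,0,0.02],[0,0,0]]
    - [[0,0,0.06],[0,0,0]]
    - [[0,0,0.08],[0,0,0]]
    - [[0,0,0.08],[0,0,0]]
    - [[0,0,0.08],[0,0,0]]
    - [[-0.08,0,0],[0,0,0]]
    - [[-0.08,0,0],[0,0,0]]
    - [[-0.08,0,0],[0,0,0]]
    - [[0,0,0],[0,0,0]]
    - [[0,0,0],[0,0,0]]

```text
time: 11.75
position: [0.4053, 0.1396, 0.2625]
ee_rot: [1.824, 2.557, 0.001]
contact_force: [0.4, 1.0, 0.1]
grip_width: 0.0428
grip_force: 0.0
```

```bash
python3 - <<'E'
from h import *
s=arm.camera('side');t=arm.camera('top')
cv2.imwrite("pics/e.png",np.hstack([cv2.resize(s[110:230,270:390],(400,400)),cv2.resize(t[110:245,185:305],(356,400))])[:,:,::-1])
E
```

```text
(no output)
```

View pics/e.png

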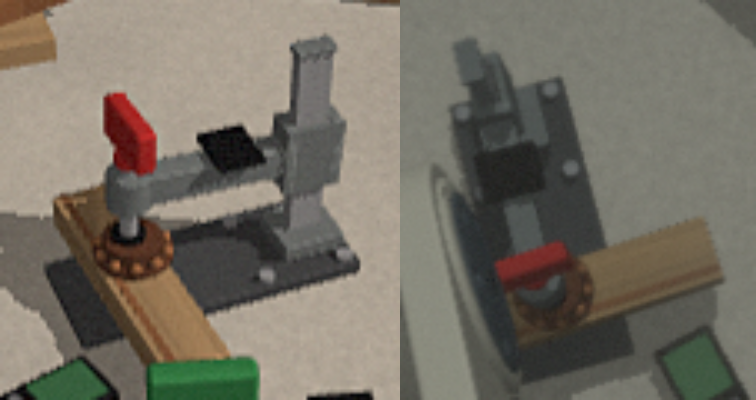

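The side view shows the pad on the rosette, with the rosette still in place. The handle has turned about 84° and the gripper is clear.

```bash
python3 -c "
from station import arm
print(arm.sign_off())"
```

```text
the job is handed in; nothing more can be done
None
```

I handed the job in at about 12 s: the red jaw was pushed down onto the rosette until it bound (23 N), and its handle was turned clockwise about 84° and let go; rosette and rail looked unmoved and I didn't touch the green clamp, but I couldn't measure the jaw's tilt or pad force, and no verdict came back.

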